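# Fit the right pull sleeve and hold the sprung rod at its mark

## Task

One of the two loose sleeves fits over the upright pin on the head of the sprung rod, the other is too narrow in the bore: put the one that does not fit into the white tray, and slide the one that fits right down onto the pin while the rod is still drawn in. Then, gripping that sleeve, pull the rod out against its spring until its pointer is level with the fin of the length mark, and finish holding it there without letting go. Leave the mark where it is set and do not disturb the other things.

Things in the scene. Friction and masses are not known exactly. Their poses are not given: they have to be found in the camera images.
- fixture: Fixed bare-metal bench fixture, place and yaw vary: base plate 240 x 90 x 12 mm; on its rear half a tube along x (diameter 28, top at height 42, mouth 10 mm behind the origin) from which a rod telescopes. Origin on the worktop under the tube's axis, 130 mm behind the plate's front edge. Its -x is the direction in which the rod pulls out (roughly to the robot), z up.
- pull_rod (a joint): Extension of the sprung rod in m: 0 drawn in (where the spring keeps it), grows as it is pulled out along the fixture's -x, end stop at 0.085. The spring pulls it back with about 5 N at 0 and 12 N per 100 mm more (9 to 14 N at the mark); if let go it snaps in.
- pin_base (a point): Foot of the upright pin on the rod's head, on its axis, 42 mm above the worktop; moves with the rod; axes as the fixture's. Pin: diameter 16, height 42 mm, top 4 mm chamfered. A sleeve seats on the flat top (at this point) of the 32 x 32 mm head below it. Rod in: 35 mm before (-x of) the fixture's origin, 45 mm before the tube's mouth.
- pointer_tip (a point): Tip of the thin (4 mm) pointer on the left (+y) side of the rod's head, 34 mm left of the pin's axis and level with it along x, 30 mm above the worktop; moves with the rod.
- mark_line (a point): Length mark: middle of a 4 mm thick upright fin (top 42 mm high) on a stiff clip on the rail at the left edge of the base plate, 36 mm left of the pin's axis, 30 mm above the worktop; axes as the fixture's. The pointer is level with it when both have the same x in the fixture's frame, at an extension of 35 to 70 mm as the clip is set. Must not be shifted.
- sleeve_wide: The sleeve that fits: loose plain metal sleeve standing on end on the worktop, outer diameter 34, height 40, through bore 19 mm (wall 7.5), 80 g. Origin at the centre of its underside, z along its axis. Seated on the pin, its underside rests on the shoulder and the pin's tip shows 2 mm above it.
- sleeve_narrow: The sleeve that does not fit: same metal, outer diameter 34 and height 40, but a through bore of only 12 mm (wall 11, too narrow for the pin). Stands on end on the worktop; it and the other sleeve may stand in either place. Origin at the centre of its underside, z along its axis.
- sleeve_narrow_center (a point): Middle of the narrow sleeve, on its axis 20 mm above its underside.
- reject_tray: Fixed open white tray, 110 x 110 mm outside, 30 mm high, walls and floor 4 to 5 mm thick. Origin at the centre of its underside on the worktop.
- objective_canister: Bystander: black round screw-top case, diameter 41, height 63 mm; origin at its foot. Leave alone.
- cover_glass_box: Bystander: small pale box 36 x 36 x 16 mm; origin at its foot. Leave alone.
- sample_box: Bystander: white carton 60 x 60 x 45 mm; origin at its foot. Leave alone.
- stain_bottle_2: Bystander: brown bottle with a screw cap, diameter 40, height 75 mm; origin at its foot. Leave alone.
Things that resemble listed ones, but are neither listed nor needed, are in the scene too. Leave any blue, orange or purple look-alike of the sleeve_narrow alone.

How it is judged (in metres and radians):
On the way:
1. the fitting sleeve is seated on the pin while the rod is drawn in (horizontal distance between sleeve_wide and pin_base below 0.005 m and z of sleeve_wide in the frame of pin_base between -0.005 and 0.005 m and angle between the z axis of sleeve_wide and the z axis of pin_base, either way round below 0.15 rad and value of joint pull_rod below 0.015 m), for 0.1 s.
At the end, for the whole second after the job is handed in: Narrow sleeve at rest in the tray (middle within 50 mm of its centre along each side, under 32 mm high); wide sleeve seated on the pin (within 5 mm and 0.15 rad) and gripped (over 3 N), holding the rod still (under 10 mm/s), pointer within 5 mm of the mark along the rod (horizontal distance between sleeve_wide and pin_base below 0.005 m and z of sleeve_wide in the frame of pin_base between -0.005 and 0.005 m and angle between the z axis of sleeve_wide and the z axis of pin_base, either way round below 0.15 rad and x of sleeve_narrow_center in the frame of reject_tray between -0.05 and 0.05 m and y of sleeve_narrow_center in the frame of reject_tray between -0.05 and 0.05 m and z of sleeve_narrow_center in the frame of reject_tray below 0.032 m and linear speed of sleeve_narrow below 0.02 m/s and x of pointer_tip in the frame of mark_line between -0.005 and 0.005 m and velocity of joint pull_rod between -0.01 and 0.01 m/s and contact force between the fingers and sleeve_wide above 3 N); the arm keeps its last pose, push and grip.
It fails at once if a bystander is shifted by more than 20 mm or the mark by more than 4 mm (distance of any of objective_canister, cover_glass_box, sample_box, stain_bottle_2 from where it was at the start of the episode above 0.02 m or distance of mark_line from where it was at the start of the episode above 0.004 m).
It also fails if it takes over 64 s, if anything falls off the work surface, if the arm or the gripper's body presses on something with over 40 N, if the wrist force passes 120 N, or if a joint passes its speed limit or range.

## Robot

A 6-joint arm with a two-finger parallel gripper is mounted at the origin on a cart in front of the work surface, level with it; the furniture and walls round the work are solid. World frame = base frame: x ahead of the robot, y to its left, z up, the work surface at z = 0. Lengths are in mm, angles in rad, forces in N, time in s.
With the tool pointing down it reaches from about 300 to 850 mm from the base axis. Payload 4.2 kg.
Tool frame: the origin (TCP) lies midway between the tips of the shut fingers; the grasp point (between the pads) lies arm.grasp_offset behind it (arm.grasp_offset is the distance from the TCP to the grasp point, in mm); z points along the fingers, y is the line along which they close (so a half turn about z gives the same grasp; the last joint's range is limited). The gripper opens to 91 mm and grips with 3 to 60 N. Pads are 32 mm wide; open, the fingers measure 118 mm over their backs; the gripper's body (76 mm by 178 mm) begins 60 mm behind the grasp point.
Start: joints at [-1.233, 0.32, 1.565, -0, 1.257, -0.02], TCP at [201.377, -538.6, 213.976] pointing down, gripper open.
Joint ranges: [-3.11, 3.11], [-0.84, 2.01], [0.21, 2.61], [-1.34, 4.49], [0.05, 2.63], [-2.56, 2.56]. Speed limits (rad/s): [2.57, 2.57, 3.14, 3.14, 3.14, 3.14].

## Interface

Orientations are given as a 3x3 rotation matrix whose columns are the frame's x, y, z axes.
In Python, from bench import arm, vision gives the robot as it stands.
- The arm moves only by the tool drive_tool, never from a script. Its argument "steps" is a list that holds one entry, the list of rows, each a list of 7 numbers: the shift along the tool's x, y, z in mm, then the turn, a rotation vector about the tool's x, y, z in units of 10 degrees (1.0 is 10 degrees), then the closure, from 0 (fully open) to 1 (shut). In form: [[[x, y, z, wx, wy, wz, gripper], ...]]. A call has 1 to 10 rows; each row is the pose to reach, as a shift and turn from the pose commanded when the call began, along the tool's axes at that moment; what a row does not reach only later rows make up. A row lasts 1/8 s, in which the tool goes at most 62.5 mm and 10.7 degrees, less where a joint would pass 70% of its speed; a pose out of reach is approached as far as the arm can. A call with a gripper value outside its range is refused whole. The fingers move at their own pace and stop on an object; the grip force is fixed at half the most. Time passes only in rows, so rows that repeat a pose let the fingers close. It gives the time, the measured TCP pose, the force, the opening and the grip force at its end, in the units of the state.
- arm.get_state(): the state, without advancing time (a new reading comes with each control period).
- vision.grab_frame(name): name is "side" or "top" or "wrist"; returns the picture (400x640x3 uint8, red, green, blue); there is no depth.
- vision.camera_params(name): a dict with "mtx" (3x3 intrinsics, pixels), "k1" (the pictures are not rectified: a ray, as slopes to the right and down, at radius r is drawn at 1 + k1 r^2 times it, then the intrinsics apply), "world_from_camera" (4x4, takes a point from camera to world coordinates); the wrist camera has in their place "tool_from_camera" (4x4, takes a point from camera to tool coordinates, whose origin is the TCP and whose axes are the flange's). Camera axes: x right, y up, looking along -z (the intrinsics and any distortion apply to the point x, -y, -z); pixel columns grow to the right and rows downward; lengths in mm; the calibration is good to about 2 mm. A picture is of the moment at which its call begins: read the wrist's pose just before it. camera_params takes no time and is no camera call.
- arm.job_done(): hands the job in; it is judged then, once.
The state is a dict: "clock": time; "joint_positions": joint angles; "qvel": joint speeds; "joint_torque": joint torques, N m; "ee_pos": TCP position; "ee_rot": TCP orientation; "wrist_force": force on the tool from outside, world axes, zero at the start; "torque": the same for the moment, N m; "width": finger opening in mm; "grasp_force": force on a finger pad.
Only numpy, scipy, OpenCV 4.12 (cv2) and the standard library are available. Lean on these libraries where they do the work, as an engineer would, in place of code of your own. Each camera call takes 0.05 s, during which the arm holds its last target. There are 200 camera calls.

## Working session

There is one attempt and no reset: what is moved stays moved. The work goes in short steps, Python scripts to look and compute and a tool call to move; the robot and the scene stay as the last step left them, time stands still between calls to the robot, and variables do not carry over. Pictures are saved under pics/ and viewed, at most 10 in all, crops included, and the job is handed in when it is done.

Besides the shell and the picture viewer there is one more tool, called after "Emit:" as name([rows], argument=value, ...), one row to a line, values as JSON. drive_tool: Moves the arm, as the interface text tells. Its arguments: {"type":"object","properties":{"steps":{"type":"array","items":{"type":"array","items":{"type":"array","items":{"type":"number"}}}}},"required":["steps"]}

```bash
mkdir -p pics; python3 - <<'E'
from bench import arm, vision
import cv2,numpy as np
print(arm.get_state(), arm.grasp_offset)
for n in("top","side","wrist"):
    im=vision.grab_frame(n); cv2.imwrite(f"pics/{n}0.png",im[:,:,::-1]); print(n,vision.camera_params(n))
E
```

```text
{'clock': 0.0, 'joint_positions': array([-1.23305799e+00,  3.20298676e-01,  1.56569643e+00, -2.80088356e-05,
        1.25738710e+00, -2.00106599e-02]), 'qvel': array([-0.00025605,  0.00040123, -0.00097128,  0.00011203,  0.00052601,
        0.00097214]), 'joint_torque': array([-2.95996848e-03, -4.12464523e+01, -2.31976140e+01,  7.25489692e-02,
        4.58999164e-02, -1.49017606e-04]), 'ee_pos': array([ 201.16232529, -538.11595701,  213.10963876]), 'ee_rot': array([[ 9.36684392e-01,  3.50174197e-01, -6.18111656e-04],
       [ 3.50174743e-01, -9.36682886e-01,  1.67961697e-03],
       [ 9.18391460e-06, -1.78971809e-03, -9.99998398e-01]]), 'wrist_force': array([-0.53856315,  0.20477623,  0.03037956]), 'torque': array([ 0.00706808, -0.03290358,  0.00490223]), 'grasp_force': 0.0, 'width': 91.25414991270043} 18.8
top {'mtx': array([[506.82663684,   0.        , 313.11079392],
       [  0.        , 506.82663684, 197.40458082],
       [  0.        ,   0.        ,   1.        ]]), 'k1': -0.14605164725097, 'world_from_camera': array([[-2.47502718e-02,  9.91209025e-01, -1.29969584e-01,
         3
[... 688 characters left out ...]
19388310e-01,  5.72998178e-01,
         6.66511051e+02],
       [ 0.00000000e+00,  0.00000000e+00,  0.00000000e+00,
         1.00000000e+00]])}
wrist {'mtx': array([[279.95298209,   0.        , 319.18722941],
       [  0.        , 279.95298209, 197.56818756],
       [  0.        ,   0.        ,   1.        ]]), 'k1': 0.0077129138283896, 'tool_from_camera': array([[ 3.01765117e-04,  9.60640254e-01,  2.77795270e-01,
         7.93042066e+01],
       [ 9.99999953e-01, -2.74768024e-04, -1.36114192e-04,
         1.02609140e+00],
       [-5.44275140e-05,  2.77795298e-01, -9.60640291e-01,
        -1.71345801e+02],
       [ 0.00000000e+00,  0.00000000e+00,  0.00000000e+00,
         1.00000000e+00]])}
```

View pics/top0.png

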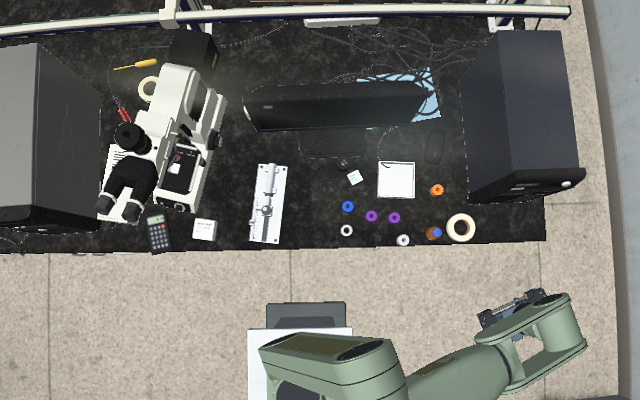

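View pics/side0.png

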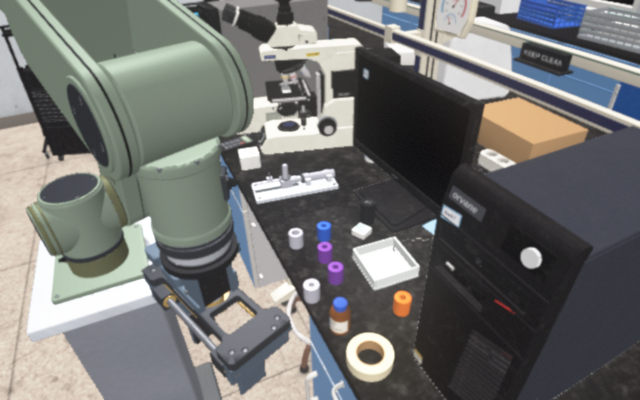

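Top view: bare-metal sleeves at (346,230) and (403,240), tray (396,180), fixture around (266,203). Blue, purple and orange look-alikes are nearby, with the brown bottle at (434,233). In the side view the metal sleeves are at (296,238) and (312,290).

```bash
cat > h.py <<'E'
from bench import arm, vision
import cv2,numpy as np
def ray(n,uv,st=None):
    p=vision.camera_params(n);k=p["mtx"]
    d=cv2.undistortPoints(np.array([[uv]],float),k,np.array([p["k1"],0,0,0,0.]))[0,0]
    if n=="wrist":
        T=np.eye(4);T[:3,:3]=st["ee_rot"];T[:3,3]=st["ee_pos"];T=T@p["tool_from_camera"]
    else:T=p["world_from_camera"]
    v=T[:3,:3]@np.array([d[0],-d[1],-1]);return T[:3,3],v/np.linalg.norm(v)
def atz(n,uv,z,st=None):
    o,v=ray(n,uv,st);return o+v*(z-o[2])/v[2]
def tri(rs):
    A=sum(np.eye(3)-np.outer(v,v) for o,v in rs);b=sum((np.eye(3)-np.outer(v,v))@o for o,v in rs)
    x=np.linalg.solve(A,b);return x,[round(float(np.linalg.norm(np.cross(x-o,v))),1) for o,v in rs]
def proj(n,X,st=None):
    p=vision.camera_params(n)
    if n=="wrist":
        T=np.eye(4);T[:3,:3]=st["ee_rot"];T[:3,3]=st["ee_pos"];T=T@p["tool_from_camera"]
    else:T=p["world_from_camera"]
    c=T[:3,:3].T@(np.asarray(X,float)-T[:3,3]);a=np.array([c[0]/-c[2],-c[1]/-c[2]]);a*=1+p["k1"]*(a@a)
    return (p["mtx"]@[a[0],a[1],1])[:2]
def totool(X,st): # world delta -> tool axes
    return st["ee_rot"].T@(np.asarray(X)-st["ee_pos"])
E
python3 - <<'E'
from h import *
np.set_printoptions(precision=1,suppress=True)
print("A",atz("top",(346,230),40),atz("side",(296,232),40))
print("B",atz("top",(403,240),40),atz("side",(312,284),40))
print("tray",atz("top",(396,180),30),"pin",atz("top",(266,210),84), "bottle",atz("top",(434,233),60))
print("fix ends",[atz("top",q,12) for q in((260,164),(286,167),(250,240),(278,243))])
a=cv2.imread("pics/top0.png")[150:260,230:450];b=cv2.imread("pics/side0.png")[150:310,240:430]
a=cv2.resize(a,None,fx=3,fy=3,interpolation=2);b=cv2.resize(b,None,fx=3,fy=3,interpolation=2)[:270]
cv2.imwrite("pics/c0.png",a)
E
```

```text
A [ 442.1 -147.8   40. ] [ 442.6 -152.2   40. ]
B [ 407.6 -316.6   40. ] [ 408.9 -320.7   40. ]
tray [ 590.5 -305.4   30. ] pin [503.3  85.1  84. ] bottle [ 424.6 -406.4   60. ]
fix ends [array([654.5, 109.3,  12. ]), array([642.8,  29. ,  12. ]), array([420.8, 142.5,  12. ]), array([409.8,  57.5,  12. ])]
```

View pics/c0.png

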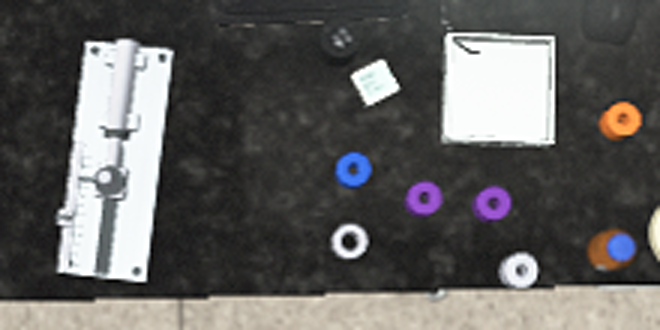

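The enlarged view shows sleeve A at about (442,-150) with the wide bore and B at about (408,-318) with the narrow one. The pin, tray and mark clip are also visible. Next I move the wrist camera over the sleeves.

Emit:
drive_tool([
  [[40,-25,7,0,0,-0.4,0],[80,-50,14,0,0,-0.8,0.2],[120,-75,20,0,0,-1.2,0.4],[160,-100,27,0,0,-1.6,0.4],[200,-125,34,0,0,-2,0.4],[240,-150,40,0,0,-2.4,0.4],[280,-177,47,0,0,-2.8,0.4],[320,-203,53,0,0,-3.15,0.4],[320,-203,53,0,0,-3.15,0.4],[320,-203,53,0,0,-3.15,0.4]],
])

```text
clock: 1.4
ee_pos: [429.8, -236.6, 160.9]
ee_rot: [[0.615, 0.788, -0.001], [0.788, -0.615, -0.0], [-0.001, -0.0, -1.0]]
wrist_force: [-0.0, -0.9, -0.1]
width: 54.6
grasp_force: 0.0
```

```bash
python3 - <<'E'
from h import *
np.set_printoptions(precision=2,suppress=True)
st=arm.get_state();im=vision.grab_frame("wrist");cv2.imwrite("pics/w1.png",im[:,:,::-1])
print(st["ee_pos"],st["ee_rot"],st["width"],st["joint_positions"])
for X in((442,-150,40),(408,-318,40),(590,-305,30)):print(proj("wrist",X,st))
E
```

```text
[ 429.78 -236.59  160.87] [[ 0.62  0.79 -0.  ]
 [ 0.79 -0.62 -0.  ]
 [-0.   -0.   -1.  ]] 54.5503905125788 [-0.53  0.23  1.83 -0.    1.08  0.14]
[274.52 119.45]
[346.55 257.03]
[475.71 149.48]
```

View pics/w1.png

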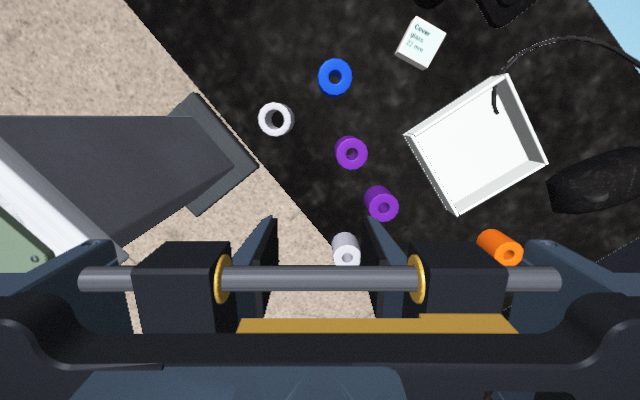

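The wrist view shows A's top at about (275,119), matching its predicted projection. B is at (346,250), partly behind the gripper, and the tray is centred near (475,148). I triangulate these.

```bash
python3 - <<'E'
from h import *
np.set_printoptions(precision=1,suppress=True)
st=arm.get_state()
g=cv2.imread("pics/w1.png")
a=np.vstack([cv2.resize(g[90:150,230:330],(600,360),interpolation=2)[:,:], ])
b=cv2.resize(g[215:275,300:400],(600,360),interpolation=2)
t=cv2.imread("pics/top0.png");c=cv2.resize(t[215:255,330:420],(540,240),interpolation=2)
cv2.imwrite("pics/c1.png",np.hstack([cv2.resize(a,(400,240)),cv2.resize(b,(400,240))]));cv2.imwrite("pics/c2.png",c)
A=tri([ray("top",(346.5,230)),ray("side",(296,232)),ray("wrist",(275,119),st)])
B=tri([ray("top",(403.5,239.5)),ray("side",(312,284)),ray("wrist",(346,252),st)])
T=tri([ray("top",(396,180)),ray("wrist",(476,148),st)])
print(A,B,T); print("B in tool",totool(B[0],st),"tray",totool(T[0],st))
E
```

```text
(array([ 442.7, -149.9,   38.1]), [0.7, 0.8, 0.4]) (array([ 409.8, -317.1,   35.1]), [2.0, 0.8, 1.8]) (array([ 591. , -305.3,   28.6]), [0.4, 0.4])
B in tool [-75.2  33.8 125.9] tray [ 45.7 169.2 132.4]
```

View pics/c1.png

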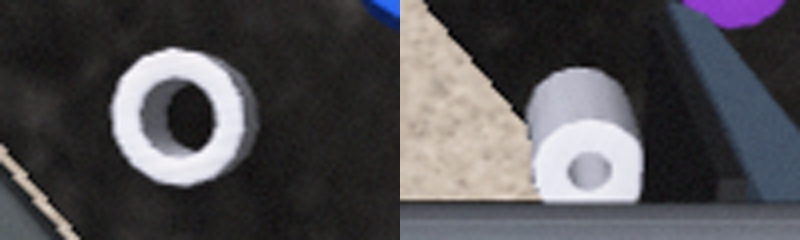

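A's bore is wide, centred at about (275,118); B's is small, at about (347,257). So B is the narrow one, near (408.5,-318). I pick it up.

Emit:
drive_tool([
  [[-38,17,0,0,0,0,0.4],[-77,33,0,0,0,0,0.4],[-77,33,40,0,0,0,0.4],[-77,33,80,0,0,0,0.4],[-77,33,115,0,0,0,0.4],[-77,33,140,0,0,0,0.4],[-77,33,150,0,0,0,0.4],[-77,33,150,0,0,0,0.4],[-77,33,150,0,0,0,0.9],[-77,33,150,0,0,0,0.9]],
])

```text
clock: 2.7
ee_pos: [409.1, -317.9, 12.0]
ee_rot: [[0.616, 0.788, 0.002], [0.788, -0.616, -0.001], [-0.0, 0.002, -1.0]]
wrist_force: [-1.0, -0.3, 0.6]
width: 37.7
grasp_force: 0.3
```

Emit:
drive_tool([
  [[0,0,0,0,0,0,0.9],[0,0,0,0,0,0,0.9],[0,0,-40,0,0,0,0.9],[0,0,-90,0,0,0,0.9],[0,0,-90,0,0,0,0.9]],
])

```text
clock: 3.32
ee_pos: [410.9, -319.0, 104.5]
ee_rot: [[0.616, 0.788, 0.007], [0.788, -0.616, -0.006], [-0.0, 0.009, -1.0]]
wrist_force: [-0.0, 0.1, -1.4]
width: 33.7
grasp_force: 30.0
```

```bash
python3 - <<'E'
from h import *
np.set_printoptions(precision=2,suppress=True)
st=arm.get_state();print(st["ee_pos"],st["ee_rot"],st["width"],st["grasp_force"]);print(totool((590.7,-305.3,13),st))
E
```

```text
[ 410.87 -319.05  104.51] [[ 0.62  0.79  0.01]
 [ 0.79 -0.62 -0.01]
 [-0.    0.01 -1.  ]] 33.71878609047419 29.999668579548597
[121.54 132.46  92.65]
```

Emit:
drive_tool([
  [[30,34,0,0,0,0,0.9],[60,67,0,0,0,0,0.9],[90,101,0,0,0,0,0.9],[122,135,0,0,0,0,0.9],[122,135,0,0,0,0,0.9],[122,135,40,0,0,0,0.9],[122,135,65,0,0,0,0.9],[122,135,80,0,0,0,0.9],[122,135,83,0,0,0,0.9],[122,135,83,0,0,0,0.9]],
])

```text
clock: 4.58
ee_pos: [590.3, -304.7, 18.5]
ee_rot: [[0.616, 0.788, 0.001], [0.788, -0.616, -0.001], [0.0, 0.001, -1.0]]
wrist_force: [-1.3, 0.6, -0.9]
width: 33.8
grasp_force: 30.0
```

Emit:
drive_tool([
  [[0,0,0,0,0,0,0.4],[0,0,0,0,0,0,0.4],[0,0,0,0,0,0,0.4],[0,0,-40,0,0,0,0.4],[0,0,-80,0,0,0,0.4],[0,0,-120,0,0,0,0.4],[0,0,-140,0,0,0,0.4],[0,0,-140,0,0,0,0.4]],
])

```text
clock: 5.58
ee_pos: [591.1, -304.8, 160.1]
ee_rot: [[0.616, 0.788, 0.004], [0.788, -0.616, -0.002], [0.001, 0.005, -1.0]]
wrist_force: [-0.4, 0.5, 0.4]
width: 54.6
grasp_force: 0.0
```

```bash
python3 - <<'E'
from h import *
np.set_printoptions(precision=3,suppress=True)
st=arm.get_state();print(st["ee_pos"],st["ee_rot"],st["width"])
a=vision.grab_frame("top")[140:270,230:450,::-1];b=vision.grab_frame("side")[200:320,260:430,::-1]
cv2.imwrite("pics/p1.png",np.vstack([cv2.resize(a,(508,300),interpolation=2),cv2.resize(b,(508,300),interpolation=2)]))
E
```

```text
[ 591.064 -304.838  160.141] [[ 0.616  0.788  0.004]
 [ 0.788 -0.616 -0.002]
 [ 0.001  0.005 -1.   ]] 54.59282162576189
```

View pics/p1.png

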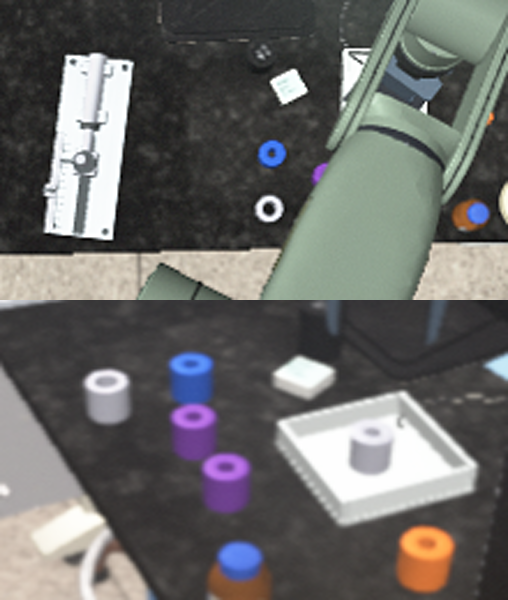

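The narrow sleeve stands in the middle of the tray (side crop, about (372,447)) and nothing else moved. Next I look at A with the fingers' closing line turned along the fixture.

Emit:
drive_tool([
  [[-1,-48,0,0,0,-0.8,0.4],[-2,-96,0,0,0,-1.6,0.4],[-3,-144,0,0,0,-2.4,0.4],[-4,-192,0,0,0,-3,0.4],[-4,-192,0,0,0,-3,0.4],[-4,-192,0,0,0,-3,0.4],[-4,-192,0,0,0,-3,0.4]],
])

```text
clock: 6.55
ee_pos: [437.3, -189.9, 157.6]
ee_rot: [[0.14, 0.99, -0.0], [0.99, -0.14, -0.0], [-0.0, 0.0, -1.0]]
wrist_force: [0.0, 0.4, -0.7]
width: 54.7
grasp_force: 0.0
```

```bash
cat > snap.py <<'E'
from h import *
import sys,pickle
st=arm.get_state();im=vision.grab_frame("wrist")
cv2.imwrite(f"pics/{sys.argv[1]}.png",im[:,:,::-1]);pickle.dump(st,open(f"pics/{sys.argv[1]}.pkl","wb"))
print(st["ee_pos"].round(2),st["ee_rot"].round(4).tolist())
E
python3 snap.py a1; python3 - <<'E'
from h import *
import pickle
st=pickle.load(open("pics/a1.pkl","rb"));print(proj("wrist",(442.5,-149.5,40),st))
E
```

```text
[ 437.25 -189.92  157.56] [[0.1397, 0.9902, -0.0], [0.9902, -0.1397, -0.0001], [-0.0001, 0.0, -1.0]]
[317.69324342 154.33719946]
```

```bash
cat > cyl.py <<'E'
from h import *
import pickle
from scipy.optimize import least_squares
def hullc(P):
    h=cv2.convexHull(np.asarray(P,np.float32));m=cv2.moments(h);return np.array([m["m10"]/m["m00"],m["m01"]/m["m00"]]),m["m00"]
def fit(name,guess,r=17,z0=0,z1=40,w=45):
    st=pickle.load(open(f"pics/{name}.pkl","rb"));im=cv2.imread(f"pics/{name}.png")
    c=proj("wrist",(*guess,(z0+z1)/2),st).astype(int);y0,x0=c[1]-w,c[0]-w
    cr=im[y0:c[1]+w,x0:c[0]+w];hsv=cv2.cvtColor(cr,cv2.COLOR_BGR2HSV)
    m=((hsv[...,2]>85)&(hsv[...,1]<50)).astype(np.uint8)
    n,l,s,ce=cv2.connectedComponentsWithStats(m);i=1+np.argmin([np.hypot(*(q-w)) + (1e3 if a<200 else 0) for q,a in zip(ce[1:],s[1:,4])])
    ys,xs=np.nonzero(l==i);cm,am=hullc(np.c_[xs+x0,ys+y0])
    t=np.linspace(0,6.283,60)
    mod=lambda p:hullc([proj("wrist",(p[0]+r*np.cos(a),p[1]+r*np.sin(a),z),st) for a in t for z in(z0,z1)])
    s=least_squares(lambda p:mod(p)[0]-cm,guess,diff_step=1e-3)
    return s.x,am/mod(s.x)[1],st
E
python3 - <<'E'
from cyl import *
print(fit("a1",(442.5,-149.5)))
print(fit("w1",(442.5,-149.5))) if False else 0
E
```

```text
(array([ 441.73379176, -149.39977581]), 0.9586687520344102, {'clock': 6.55, 'joint_positions': array([-4.33802195e-01,  2.12689917e-01,  1.86805312e+00, -1.32325687e-04,
        1.06080930e+00, -2.93607902e-01]), 'qvel': array([ 0.0002351 ,  0.00146536, -0.00232412,  0.00114395,  0.00464496,
       -0.00152998]), 'joint_torque': array([ 7.73163233e-02, -3.34104681e+01, -2.07937360e+01,  5.81859425e-02,
        7.52047473e-02,  1.76207741e-03]), 'ee_pos': array([ 437.2547068 , -189.91872631,  157.55842543]), 'ee_rot': array([[ 1.39671542e-01,  9.90197889e-01, -1.19492526e-05],
       [ 9.90197882e-01, -1.39671543e-01, -1.21741177e-04],
       [-1.22216827e-04,  5.17165334e-06, -9.99999993e-01]]), 'wrist_force': array([ 0.04200279,  0.35087865, -0.72719886]), 'torque': array([-0.06955916, -0.06659753, -0.00699499]), 'grasp_force': 0.0, 'width': 54.72929728367896})
```

Emit:
drive_tool([
  [[50,6,-20,0,0,0,0.4],[100,12,-42,0,0,0,0.4],[150,17,-42,0,0,0,0.4],[200,23,-42,0,0,0,0.4],[241,27,-42,0,0,0,0.4],[241,27,-42,0,0,0,0.4],[241,27,-42,0,0,0,0.4]],
])

```text
clock: 7.48
ee_pos: [496.8, 45.1, 199.5]
ee_rot: [[0.139, 0.99, -0.001], [0.99, -0.139, -0.001], [-0.001, -0.001, -1.0]]
wrist_force: [0.1, -1.2, 0.1]
width: 54.7
grasp_force: 0.0
```

```bash
python3 snap.py f1; python3 -c "
import cv2;g=cv2.imread('pics/f1.png')[20:270,150:480];cv2.imwrite('pics/f1c.png',cv2.resize(g,(792,600),interpolation=2))"
```

```text
[496.78  45.08 199.54] [[0.1391, 0.9903, -0.0008], [0.9903, -0.1391, -0.0007], [-0.0009, -0.0007, -1.0]]
```

View pics/f1c.png

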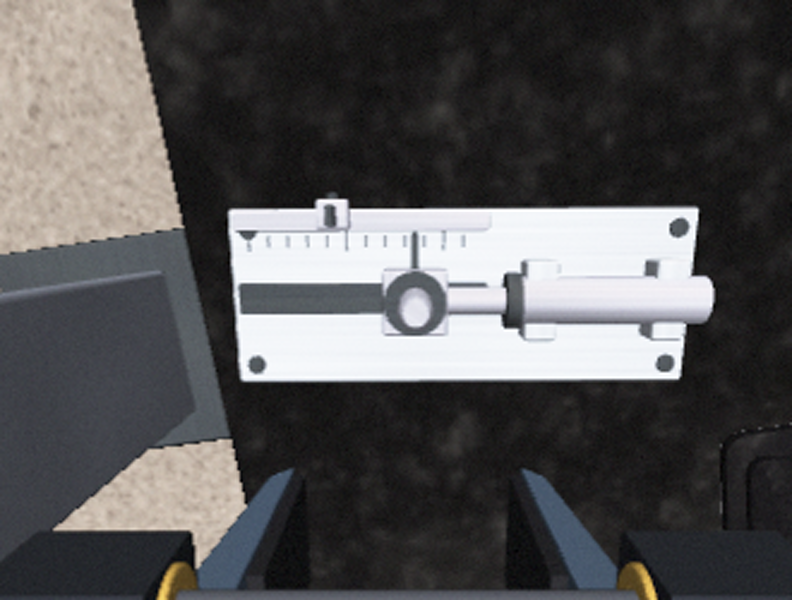

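The wrist view shows the fixture lined up with the tool axes. In crop pixels the head is centred at (415,301) with a dark ring, the pin's top is at (415,307), the pointer at (414,235) and the dark fin at (331,213). Next I take a second view, shifted, to triangulate.

Emit:
drive_tool([
  [[-20,30,0,0,0,0,0.4],[-25,60,0,0,0,0,0.4],[-25,60,0,0,0,0,0.4],[-25,60,0,0,0,0,0.4]],
])

```text
clock: 8.02
ee_pos: [551.6, 11.7, 199.7]
ee_rot: [[0.141, 0.99, -0.001], [0.99, -0.141, -0.0], [-0.0, -0.001, -1.0]]
wrist_force: [-0.9, -0.4, -1.1]
width: 54.7
grasp_force: 0.0
```

```bash
python3 snap.py f2; python3 - <<'E'
from h import *
import pickle
np.set_printoptions(precision=1,suppress=True)
s1,s2=[pickle.load(open(f"pics/f{i}.pkl","rb")) for i in(1,2)]
X=atz("wrist",(322.9,145.6),42,s1);print("pin@42",X);q=proj("wrist",X,s2);print(q)
for n,s in(("f1",s1),("f2",s2)):
    im=cv2.imread(f"pics/{n}.png");g=cv2.cvtColor(im,6);c=proj("wrist",X,s).astype(int);w=22
    m=(g[c[1]-w:c[1]+w,c[0]-w:c[0]+w]<130).astype(np.uint8)
    print(c-w);print("\n".join("".join(".#"[v] for v in r) for r in m))
g=cv2.imread("pics/f2.png");u,v=q.astype(int);cv2.imwrite("pics/f2c.png",cv2.resize(g[v-55:v+55,u-70:u+70],(760,597),interpolation=2));print(u-70,v-55)
E
```

```text
[551.6   11.75 199.7 ] [[0.1406, 0.9901, -0.0015], [0.9901, -0.1406, -0.0], [-0.0002, -0.0015, -1.0]]
pin@42 [508.4  89.5  42. ]
[271.1 123.1]
[300 123]
......................##....................
......................##....................
......................##....................
......................##....................
......................##....................
......................##....................
......................##....................
......................##....................
......................##....................
............................................
.....................####...................
..................##########................
................##############..............
...............################.............
..............##################............
#########....####################....#######
#########...######################..........
#########..#########......########..........
##########.########........########.........
##########.#######..........#######.........
#################............#######........
##
[... 2329 characters left out ...]
########...#######
...........#.......###############...##.....
............######################...##.....
............#####################....##.....
.............###################.....##.....
..............##################.....##.....
...............################......#......
.................############........#......
...................#######..................
............................................
............................................
............................................
............................................
............................................
............................................
............................................
201 68
```

View pics/f2c.png

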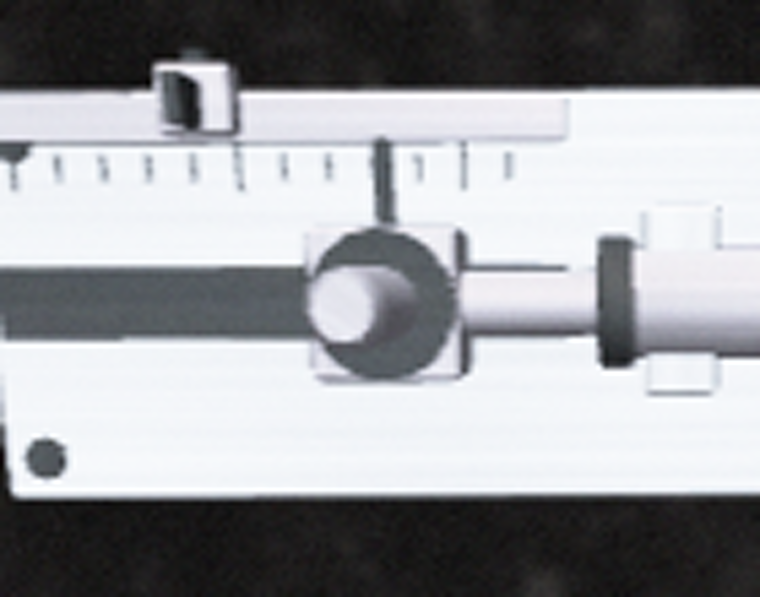

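```bash
python3 - <<'E'
from h import *
import pickle
np.set_printoptions(precision=1,suppress=True)
s1,s2=[pickle.load(open(f"pics/f{i}.pkl","rb")) for i in(1,2)]
f=lambda a,b:tri([ray("wrist",a,s1),ray("wrist",b,s2)])
P=f((323.1,146),(271.3,123.6));T=f((322.9,147.9),(263.8,124.7));M=f((287.9,108.75),(233.4,86))
print("base",P,"top",T,"fin",M)
for n,a,s in(("1",(323.1,146),s1),("2",(271.3,123.6),s2)):print(n,atz("wrist",a,42,s),atz("wrist",[(322.9,147.9),(263.8,124.7)][int(n)-1],84,s))
for n,s in(("f1",s1),("f2",s2)):
    g=cv2.imread(f"pics/{n}.png",0);c=proj("wrist",M[0],s).round().astype(int);print(c-[10,9]);print(g[c[1]-9:c[1]+9,c[0]-10:c[0]+11])
E
```

```text
base (array([508.5,  88.9,  41.9]), [0.1, 0.1]) top (array([507.5,  89.9,  78.9]), [1.1, 1.1]) fin (array([474.4, 134.7,  39. ]), [0.7, 0.7])
1 [508.5  89.   42. ] [508.1  91.4  84. ]
2 [508.5  88.9  42. ] [508.   88.9  84. ]
[278 100]
[[ 18  16  19  23  20  24  24  31  44  58  71  66  39  25  23  21  27  22
   24  23  23]
 [ 20  20  21  19  22  23  21  36  62  87  85  79  60  22  24  24  25  20
   20  23  24]
 [ 24  23  18  27  42  49  52  57  78  99 100  89  75  43  44  43  35  27
   24  25  29]
 [ 21  22  17  79 196 243 243 243 243 242 242 242 242 241 242 234 176  48
   24  29  25]
 [ 20  22  23 131 227 237 236 237 236 235 236 237 237 239 239 235 193  70
   24  30  30]
 [ 19  22  18 129 221 233 226 186 141 134 154 219 235 235 235 233 194  69
   25  27  27]
 [ 43  40  41 131 219 233 210 105  94  89  65 118 218 237 237 234 196  78
   39  36  35]
 [235 235 235 236 236 235 220 142  93  86  67 121 216 238 237 237 203 173
  239 239 240]
 [235 234 235 234 233 235 221 141  89  86  64 121 218 238 238 237 206 168
  236 236 235]
 [227 229 227 229 232 234 221 140  92  85  65 118 219 238 238 2
[... 1651 characters left out ...]
1 230 230 226 182 115  92  78  46  31  30  96 201 235 237 237
  225 162 121]
 [228 226 227 227 229 229 202 121  93  84  54  30  27  91 195 232 233 234
  225 161  97]
 [229 228 229 228 227 221 187 131  88  85  57  31  31  57 178 231 231 230
  224 164  96]
 [230 230 230 229 230 224 186 130  90  82  58  35  31  59 180 231 232 232
  227 168 100]
 [230 229 229 231 230 225 196 154 101  70  58  33  30  60 179 230 233 233
  228 173  78]
 [227 226 226 228 227 223 218 217 202 175 139  67  48  94 181 224 225 227
  216 172  86]
 [228 227 227 227 229 227 202 149 130 127 123 127 122 122 120 121 119 122
  114 102 114]
 [225 226 228 225 227 225 226 210 195 180 157 162 161 160 162 161 163 161
  162 158 190]]
```

Emit:
drive_tool([
  [[-50,-25,0,0,0,0,0.4],[-100,-50,0,0,0,0,0.4],[-150,-74,0,0,0,0,0.4],[-175,-86,20,0,0,0,0.4],[-175,-86,70,0,0,0,0.4],[-175,-86,120,0,0,0,0.4],[-175,-86,130,0,0,0,0.4],[-175,-86,130,0,0,0,0.4],[-175,-86,130,0,0,0,0.4]],
])

```text
clock: 9.2
ee_pos: [444.5, -149.2, 71.8]
ee_rot: [[0.139, 0.99, 0.004], [0.99, -0.139, -0.001], [-0.001, 0.004, -1.0]]
wrist_force: [0.4, -0.6, 0.2]
width: 54.6
grasp_force: 0.0
```

```bash
python3 - <<'E'
from h import *
np.set_printoptions(precision=2,suppress=True)
st=arm.get_state();print(st["ee_pos"],totool((441.8,-149.4,8),st),st["ee_rot"])
E
```

```text
[ 444.52 -149.18   71.77] [-0.53 -2.91 63.76] [[ 0.14  0.99  0.  ]
 [ 0.99 -0.14 -0.  ]
 [-0.    0.   -1.  ]]
```

Emit:
drive_tool([
  [[0,-1,30,0,0,0,0.4],[0,-1,58,0,0,0,0.4],[0,-1,62,0,0,0,0.4],[0,-1,62,0,0,0,0.4],[0,-1,62,0,0,0,0.4],[0,-1,62,0,0,0,0.4]],
])

```text
clock: 9.95
ee_pos: [442.7, -149.0, 8.8]
ee_rot: [[0.139, 0.99, 0.002], [0.99, -0.139, -0.001], [-0.0, 0.002, -1.0]]
wrist_force: [-0.8, -1.2, 0.1]
width: 54.8
grasp_force: 0.0
```

Emit:
drive_tool([
  [[0,0,0,0,0,0,0.9],[0,0,0,0,0,0,0.9],[0,0,0,0,0,0,0.9],[0,0,0,0,0,0,0.9],[0,0,0,0,0,0,0.9],[0,0,0,0,0,0,0.9]],
])

```text
clock: 10.7
ee_pos: [442.0, -148.7, 8.0]
ee_rot: [[0.139, 0.99, -0.0], [0.99, -0.139, -0.0], [-0.0, -0.0, -1.0]]
wrist_force: [-1.3, 0.3, 3.2]
width: 32.8
grasp_force: 30.0
```

Emit:
drive_tool([
  [[0,0,-40,0,0,0,0.9],[0,0,-90,0,0,0,0.9],[0,0,-130,0,0,0,0.9],[0,0,-130,0,0,0,0.9],[0,0,-130,0,0,0,0.9]],
])

```text
clock: 11.32
ee_pos: [441.2, -148.4, 137.0]
ee_rot: [[0.139, 0.99, -0.002], [0.99, -0.139, 0.001], [0.0, -0.002, -1.0]]
wrist_force: [-0.1, -0.3, -1.1]
width: 32.9
grasp_force: 30.0
```

```bash
python3 - <<'E'
from h import *
np.set_printoptions(precision=2,suppress=True)
st=arm.get_state();print(st["ee_pos"],totool((508.5,88.9,50),st),st["ee_rot"])
E
```

```text
[ 441.24 -148.4   136.99] [244.33  33.72  87.  ] [[ 0.14  0.99 -0.  ]
 [ 0.99 -0.14  0.  ]
 [ 0.   -0.   -1.  ]]
```

Emit:
drive_tool([
  [[50,7,0,0,0,0,0.9],[100,14,0,0,0,0,0.9],[150,21,0,0,0,0,0.9],[200,28,0,0,0,0,0.9],[245,33.5,0,0,0,0,0.9],[245,33.5,30,0,0,0,0.9],[245,33.5,35,0,0,0,0.9],[245,33.5,35,0,0,0,0.9],[245,33.5,35,0,0,0,0.9],[245,33.5,35,0,0,0,0.9]],
])

```text
clock: 12.58
ee_pos: [509.8, 88.9, 103.7]
ee_rot: [[0.14, 0.99, 0.001], [0.99, -0.14, 0.0], [0.0, 0.001, -1.0]]
wrist_force: [-0.1, -0.5, 0.1]
width: 32.9
grasp_force: 30.0
```

Emit:
drive_tool([
  [[0,0,0,0,0,0,0.9],[0,0,0,0,0,0,0.9]],
])

```text
clock: 12.82
ee_pos: [509.4, 89.2, 103.2]
ee_rot: [[0.139, 0.99, 0.001], [0.99, -0.139, 0.0], [0.0, 0.001, -1.0]]
wrist_force: [-0.1, 0.8, -0.6]
width: 32.9
grasp_force: 30.0
```

```bash
python3 snap.py g1;python3 - <<'E'
from h import *
np.set_printoptions(precision=2,suppress=True)
st=arm.get_state();print(totool((508.5,88.9,50),st))
g=cv2.imread("pics/g1.png")[60:280,180:460];cv2.imwrite("pics/g1c.png",cv2.resize(g,(760,597),interpolation=2))
E
```

```text
[509.43  89.16 103.22] [[0.1393, 0.9902, 0.0006], [0.9902, -0.1393, 0.0], [0.0001, 0.0006, -1.0]]
[-0.41 -0.86 53.14]
```

View pics/g1c.png

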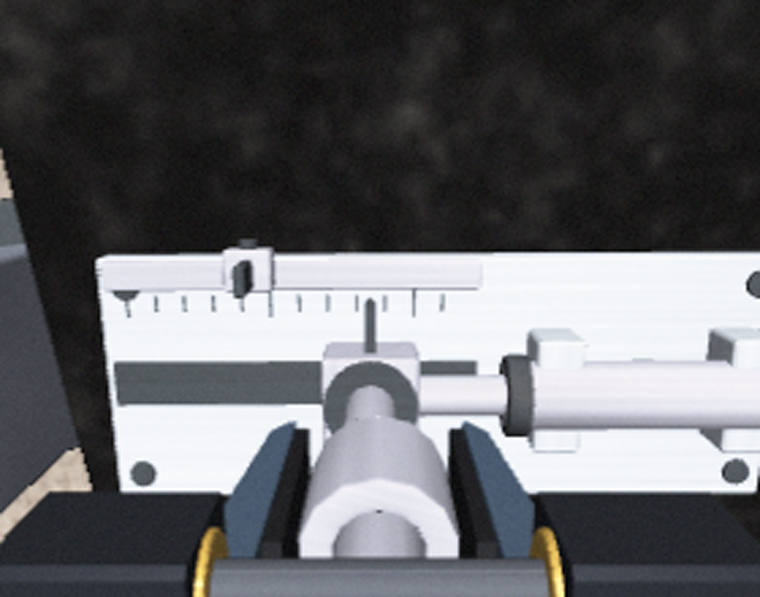

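The sleeve hangs directly over the pin, with columns agreeing (about 370 to 378 in the crop), and the pin top still below it. I shift slightly and lower it onto the tip.

Emit:
drive_tool([
  [[0.3,-0.8,0,0,0,0,0.9],[0.3,-0.8,4,0,0,0,0.9],[0.3,-0.8,8,0,0,0,0.9],[0.3,-0.8,12,0,0,0,0.9],[0.3,-0.8,15,0,0,0,0.9],[0.3,-0.8,18,0,0,0,0.9],[0.3,-0.8,20,0,0,0,0.9],[0.3,-0.8,20,0,0,0,0.9]],
])

```text
clock: 13.88
ee_pos: [508.4, 89.6, 82.7]
ee_rot: [[0.139, 0.99, -0.001], [0.99, -0.139, -0.0], [-0.0, -0.001, -1.0]]
wrist_force: [-0.1, 0.2, -1.2]
width: 32.9
grasp_force: 30.0
```

No contact force, so it has passed over the tip. I continue down.

Emit:
drive_tool([
  [[0,0,5,0,0,0,0.9],[0,0,10,0,0,0,0.9],[0,0,15,0,0,0,0.9],[0,0,20,0,0,0,0.9],[0,0,25,0,0,0,0.9],[0,0,28,0,0,0,0.9],[0,0,30,0,0,0,0.9],[0,0,30,0,0,0,0.9]],
])

```text
clock: 14.88
ee_pos: [508.3, 89.6, 52.6]
ee_rot: [[0.139, 0.99, -0.001], [0.99, -0.139, -0.0], [-0.0, -0.001, -1.0]]
wrist_force: [-1.3, 0.1, -1.8]
width: 32.9
grasp_force: 30.0
```

Emit:
drive_tool([
  [[0,0,1,0,0,0,0.9],[0,0,2,0,0,0,0.9],[0,0,2.6,0,0,0,0.9],[0,0,3.2,0,0,0,0.9],[0,0,3.2,0,0,0,0.9],[0,0,3.2,0,0,0,0.9]],
])

```text
clock: 15.62
ee_pos: [508.4, 89.6, 50.0]
ee_rot: [[0.139, 0.99, -0.0], [0.99, -0.139, -0.0], [-0.0, -0.0, -1.0]]
wrist_force: [-5.0, 1.1, 5.6]
width: 32.9
grasp_force: 30.0
```

Seated: contact at z 50, as expected. Next I work out the pull distance from the fin and pointer pixels.

```bash
python3 - <<'E'
from h import *
import pickle
np.set_printoptions(precision=1,suppress=True)
s1,s2,s3=[pickle.load(open(f"pics/{i}.pkl","rb")) for i in("f1","f2","g1")]
a=np.radians(-8);fx=np.array([np.cos(a),np.sin(a),0])
P=np.array([508.5,88.9,42])
M=tri([ray("wrist",(286.4,109),s1),ray("wrist",(232,85.5),s2)]);print(M,(M[0]-P)@fx)
for s,f,p in((s1,(286.4,109),(322.5,120)),(s2,(232,85.5),(271.3,96))):
    print((atz("wrist",f,42,s)-atz("wrist",p,30,s))@fx,(atz("wrist",p,30,s)-P)@fx)
# yaw: plate edge corners in f1 at z=12
c=lambda u,v:atz("wrist",(150+u/2.4,20+v/2.4),12,s1)
for l,r in(((230,210),(697,208)),((241,381),(681,379))):
    d=c(*r)-c(*l);print(np.degrees(np.arctan2(d[1],d[0])),np.linalg.norm(d))
E
```

```text
(array([473. , 135. ,  39.5]), [0.3, 0.3]) -41.613653152097335
-40.58756286669247 -0.6387265454406155
-40.52529412798453 -0.4866702174414317
-7.767021856632066 236.98765448159574
-7.716920470812763 239.65381977384982
```

Emit:
drive_tool([
  [[0,-4,0,0,0,0,0.9],[0,-8,0,0,0,0,0.9],[0,-12,0,0,0,0,0.9],[0,-16,0,0,0,0,0.9],[0,-20,0,0,0,0,0.9],[0,-20,0,0,0,0,0.9]],
])

```text
clock: 16.38
ee_pos: [491.9, 92.3, 50.1]
ee_rot: [[0.138, 0.99, 0.007], [0.99, -0.138, -0.0], [0.001, 0.007, -1.0]]
wrist_force: [5.5, -1.9, -2.5]
width: 32.9
grasp_force: 30.0
```

Emit:
drive_tool([
  [[0,-4,0,0,0,0,0.9],[0,-8,0,0,0,0,0.9],[0,-12,0,0,0,0,0.9],[0,-16,0,0,0,0,0.9],[0,-19,0,0,0,0,0.9],[0,-21,0,0,0,0,0.9],[0,-21,0,0,0,0,0.9],[0,-21,0,0,0,0,0.9],[0,-21,0,0,0,0,0.9]],
])

```text
clock: 17.5
ee_pos: [472.4, 95.0, 50.2]
ee_rot: [[0.138, 0.99, 0.009], [0.99, -0.138, -0.0], [0.001, 0.009, -1.0]]
wrist_force: [8.4, -3.1, -4.3]
width: 33.2
grasp_force: 30.0
```

```bash
python3 snap.py h1;python3 - <<'E'
from h import *
g=cv2.imread("pics/h1.png")[60:280,180:460]
s=arm.get_state();print(s["ee_pos"],s["wrist_force"],proj("wrist",(473,135,42),s))
cv2.imwrite("pics/h1c.png",cv2.resize(g,(760,597),interpolation=2))
E
```

```text
[472.37  95.02  50.23] [[0.1381, 0.9904, 0.0094], [0.9904, -0.1381, -0.0005], [0.0009, 0.0094, -1.0]]
[472.36596672  95.01410958  50.23257509] [ 8.5346592  -2.52722928 -5.28592056] [310.04219824 177.72494238]
```

View pics/h1c.png

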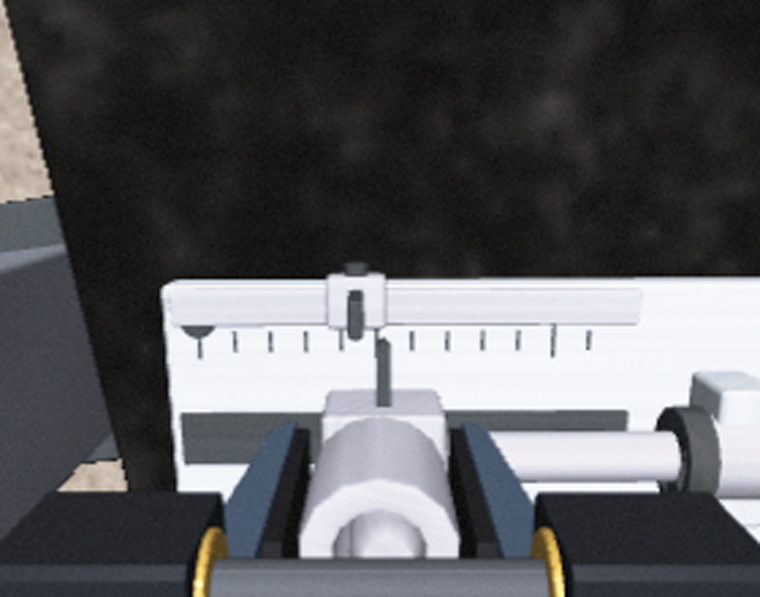

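The sleeve is still seated and the rod is out. In the crop the pointer is at x≈384 and the fin at x≈355, so a few millimetres are left. I compute the remainder.

```bash
python3 - <<'E'
from h import *
import pickle
np.set_printoptions(linewidth=200)
s=pickle.load(open("pics/h1.pkl","rb"));g=cv2.imread("pics/h1.png",0)
print("cols304");[print(r,g[r,300:330]) for r in(166,168,170,172,174,176,178,180,182,184,186,188,190,194)]
a=np.radians(-7.75);fx=np.array([np.cos(a),np.sin(a),0])
f=lambda u,v,z:atz("wrist",(u,v),z,s)@fx
print(f(310.6,172,42)-f(321,190,30), "pin ext",508.5*fx[0]+88.9*fx[1]-(s["ee_pos"]@fx))
E
```

```text
cols304
166 [202 224 232 233 233 232 233 233 233 228 203 205 208 217 235 234 234 235 236 235 233 206 185 219 217 219 216 216 217 219]
168 [194 223 233 233 233 232 234 227 169  64  70  70  73 124 214 235 236 235 236 236 234 213 204 233 231 232 233 232 234 233]
170 [192 226 235 235 234 235 236 215  94  71  70  71  68 122 212 236 237 238 237 236 233 212 200 227 227 228 228 228 226 226]
172 [188 224 233 234 234 235 235 211  82  95  97  92  86 131 214 236 235 236 237 235 233 211 201 230 230 230 230 230 229 230]
174 [200 216 230 230 228 231 230 201  79  91  92  94  89 126 205 231 231 232 230 232 227 204 201 230 231 231 231 230 230 231]
176 [181 214 229 228 228 229 228 200  79  89  93  89  86  96 175 229 230 231 231 231 227 202 196 226 223 226 225 227 226 225]
178 [178 218 229 228 228 229 229 205  80  95  93  90  84  93 175 231 230 230 232 231 228 206 195 229 226 229 234 233 232 232]
180 [231 182 189 189 186 186 185 160  77  93  89  93  88 100 150 185 187 186 184 182 182 179 225 244 244 244 245 244 245 245]
182 [243 243 243 243 228 135 190 225  77  90  92  91  87 133 224 243 243 229 121 171 243 245 245 244 244 244 243 245 245 244]
184 [245 244 244 245 232 138 192 234 147  81  84  86  83 167 243 245 245 233 121 151 197 150 231 244 244 244 244 244 245 244]
186 [246 247 246 247 234 137 198 246 246 245 245 245 245 247 247 247 246 233 114  68  78  89  82 150 234 247 247 247 246 247]
188 [246 245 245 246 233 123 176 245 245 244 245 245 245 245 245 245 246 234 127  90  92  92  93 131 217 246 245 245 245 246]
190 [244 244 244 245 245 243 243 244 244 244 244 244 245 245 245 244 245 232 126  95  92  91  95 135 220 245 245 245 245 246]
194 [244 245 245 245 244 245 244 245 245 245 245 245 245 245 245 245 246 242 200  94  94  89  92 134 219 246 245 246 246 245]
-6.9439995884655445 pin ext 36.6248014129074
```

Emit:
drive_tool([
  [[0,-2,0,0,0,0,0.9],[0,-4,0,0,0,0,0.9],[0,-6,0,0,0,0,0.9],[0,-7,0,0,0,0,0.9],[0,-7,0,0,0,0,0.9],[0,-7,0,0,0,0,0.9],[0,-7,0,0,0,0,0.9],[0,-7,0,0,0,0,0.9]],
])

```text
clock: 18.55
ee_pos: [465.9, 95.9, 50.3]
ee_rot: [[0.138, 0.99, 0.01], [0.99, -0.138, -0.001], [0.001, 0.01, -1.0]]
wrist_force: [10.0, -4.7, -4.5]
width: 33.0
grasp_force: 30.0
```

```bash
python3 snap.py h2; python3 - <<'E'
from h import *
import pickle
np.set_printoptions(linewidth=200)
s=pickle.load(open("pics/h2.pkl","rb"));g=cv2.imread("pics/h2.png",0)
print([proj("wrist",(473,135,42),s)]);[print(r,g[r,305:340]) for r in(170,174,178,182,184,186,188,190,194)]
print(s["wrist_force"],s["grasp_force"],s["ee_rot"])
E
```

```text
[465.9   95.91  50.29] [[0.138, 0.9904, 0.0104], [0.9904, -0.138, -0.0005], [0.0009, 0.0104, -0.9999]]
[array([320.01646964, 177.67680522])]
170 [227 225 227 213 183 223 234 234 235 235 236 235 212  63  72  70  67  70 158 236 236 237 237 236 233 218 207 228 227 229 227 229 229 228 228]
174 [230 229 230 217 177 211 229 230 229 228 230 229 204  80  90  92  95  91 154 231 232 232 231 232 229 209 202 231 231 231 231 230 232 231 230]
178 [226 228 228 211 170 211 228 229 228 229 231 230 204  83  94  93  89  87 154 231 231 231 232 233 230 212 211 234 232 233 232 232 232 232 232]
182 [244 245 245 244 244 243 244 239 198 148 231 243 226  74  94  93  89  89 170 243 238 193 127 210 243 244 244 244 244 244 244 244 243 239 194]
184 [245 244 244 243 244 245 244 240 197 153 233 244 234 145  82  80  80  93 185 244 240 199 128 215 243 244 244 245 244 244 244 245 244 237 184]
186 [247 246 247 246 246 247 246 242 201 157 235 247 242 199  73  79  85  82 148 234 242 200 132 218 247 247 247 247 247 246 246 247 247 243 202]
188 [244 245 245 245 245 245 245 240 199 151 233 245 241 201  94  93  91  91 132 218 242 200 149 232 246 246 246 245 245 245 245 245 246 242 203]
190 [244 244 244 244 244 244 243 244 243 242 243 244 240 198  96  94  97  96 133 218 240 199 155 234 245 245 244 246 246 245 244 245 246 245 244]
194 [244 244 244 244 244 244 245 245 245 245 245 245 241 201  91  93  92  95 132 220 246 246 246 246 246 246 246 245 246 246 246 245 246 246 246]
[ 9.98039904 -4.70469217 -4.47803936] 29.998751431703568 [[ 1.37999942e-01  9.90377803e-01  1.03837922e-02]
 [ 9.90431838e-01 -1.38001712e-01 -5.49239831e-04]
 [ 8.89026169e-04  1.03602335e-02 -9.99945936e-01]]
```

Fin columns are centred at about 320.1 and pointer columns at about 321, so they are level to within 1 mm. I let it settle and hand in.

Emit:
drive_tool([
  [[0,-0.5,0,0,0,0,0.9],[0,-0.5,0,0,0,0,0.9],[0,-0.5,0,0,0,0,0.9],[0,-0.5,0,0,0,0,0.9]],
])

```text
clock: 19.1
ee_pos: [465.6, 96.0, 50.3]
ee_rot: [[0.138, 0.99, 0.011], [0.99, -0.138, -0.001], [0.001, 0.011, -1.0]]
wrist_force: [9.6, -4.4, -5.7]
width: 32.6
grasp_force: 30.0
```

```bash
python3 -c "
from bench import arm
print(arm.job_done())"
```

```text
the job is handed in; nothing more can be done
None
```

The job is handed in at 19.1 s, no verdict returned: the narrow sleeve is in the tray, and the wide sleeve is seated on the pin and gripped at 30 N, with the rod pulled out and the pointer within about 1 mm of the fin by the wrist camera.

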